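# Index the mitre box to its next hole

### The job

The next piece needs a mitre cut: hook a fingertip through the ring on the mitre box's index pin and under its top, lift the spring pin clear of its hole, swing the arm one hole towards the side where the length stop stands, and let the pin drop fully home in that hole. Do not pinch the ring or force it, and do not swing on past that hole. Leave the batten and everything else on the bench where it is, and finish clear of the mitre box.

Things in the scene. Friction and masses are not known exactly. Their poses are not given: they have to be found in the camera images.
- saw: mitre box, fixed to the bench: 18 mm plywood board 360 x 440 mm, blue metal bed 150 x 380 mm (top at 50 mm) with a fence on its far side (top at 100 mm), and nearer the robot a steel quadrant plate with five index holes. Origin: on the swing arm's vertical pivot axis, at bench height. x points away from the robot, square to the fence; y left along the fence; z up
- hole (a point): middle index hole, at the quadrant plate's top, 46 mm above the bench, 165 mm from the pivot axis towards -x of saw. The other four lie on the same circle, at 15 and 30 degrees to either side
- swing (a joint): angle of the swing arm, rad: 0 = along -x of saw, in the middle hole (the start); positive = its free end swung left (+y of saw), negative = right. Neighbouring holes at +0.262 and -0.262, the next at +-0.524. Blue bar 36 mm wide, top 60 mm above the bench, reaching 220 mm from the pivot. Turns stiffly (about 1 N at the ring) and stays where it is left
- guides (a point): top of the front pair of thin upright saw guides on the arm (no saw fitted), under a black cap 34 mm wide: 82 mm from the pivot axis, 124 mm above the bench, beyond the ring as seen from the robot; swings with the arm
- pin (a joint): lift of the spring index pin, m: 0 = fully home; above 0.012 it is clear of its hole; upper stop at 0.022. The spring pulls it down with 4 N at 0 and 7 to 8 N at 0.02. It slides vertically. Let go between holes it rides on the plate at 0.012 and drops home when the arm comes within about 0.012 rad of a hole. While it is home the arm cannot turn
- housing (a point): top of the pin's round housing on the arm, under the ring: 28 mm across, 90 mm above the bench, 165 mm from the pivot axis; swings with the arm
- ring (a point): centre of the opening of the steel pull ring fixed on the pin: wire 7 mm thick, inner diameter 51 mm. It stands across the arm, leaning 30 degrees from upright, top towards the pivot: a finger pointing down and away from the robot, along the arm, goes through. Pin home: this point 129 mm above the bench, 150.5 mm from the pivot axis; ring top at 158 mm. Moves with pin and arm
- stop: length stop, fixed to the bench beside the left or the right end of the mitre box: dark steel foot 90 x 50 x 14 mm with an upright aluminium plate 70 x 10 mm, 100 mm high in all; origin under its centre. Its y in the frame of saw is about +0.26 (left) or -0.26 (right): the side to swing to
- glue: the round white glue bottle, 52 mm across, 120 mm tall; it stands beside the mitre box at the end opposite to the length stop; origin under its centre. Loose: leave it
- batten: pine batten 32 x 300 x 18 mm lying crosswise on the bed of the mitre box in front of the fence; origin under its centre. Loose: leave it
- tin: flat round steel tin, 48 mm across, 22 mm high, on a front corner of the plywood board; origin under its centre. Loose: leave it
- offcut: wooden offcut 50 x 35 x 18 mm on the other front corner of the plywood board; origin under its centre. Loose: leave it
- mug: white mug, 80 mm across, 95 mm tall, on the left of the bench. Loose: leave it
- driver: screwdriver lying on the right of the bench. Loose: leave it
- spanner: spanner about 160 mm long lying on the left of the bench. Loose: leave it
Not all that is in view belongs to the job. What is shaped like the stop but blue or brown is not meant.

How it is judged:
On the way:
1. the ring is lifted until the pin is out of the middle hole, with the arm still there (value of joint pin above 0.0115 m and value of joint swing between -0.13 and 0.13 rad), for 0.05 s.
At the end, for the whole second after the job is handed in: The arm stands at the hole next to the middle one (15 degrees, within 0.03 rad) on the side of the length stop, the pin is home (within 3 mm of its seat) and the arm is at rest (((y of stop in the frame of saw above 0 m and value of joint swing between 0.232 and 0.292 rad) or (y of stop in the frame of saw below 0 m and value of joint swing between -0.292 and -0.232 rad)) and value of joint pin below 0.003 m and velocity of joint swing between -0.05 and 0.05 rad/s); the robot touches nothing.
It fails at once if the arm is swung well past the neighbouring hole, on towards the second one (value of joint swing above 0.42 rad or value of joint swing below -0.42 rad).
It fails at once if the ring is pinched or wrenched (contact force of the fingers on it above 35 N) instead of being lifted on a fingertip (contact force between the fingers and pin above 35 N).
It fails at once if something loose on the bench is shifted more than 25 mm or lifted (distance of any of glue, batten, tin, offcut, mug, driver, spanner from where it was at the start of the episode above 0.025 m).
It fails at once if the glue bottle or the mug is knocked over, or the batten, tin or offcut tipped up (angle between any of glue, mug, tin, batten, offcut's own z axis and vertical above 0.5 rad).
It also fails if it takes over 54 s, if anything falls off the work surface, if the arm or the gripper's body presses on something with over 40 N, if the wrist force passes 120 N, or if a joint passes its speed limit or range.

### The arm

A 6-joint arm with a two-finger parallel gripper is mounted at the origin on the work surface. World frame = base frame: x ahead of the robot, y to its left, z up, the work surface at z = 0. Lengths are in m, angles in rad, forces in N, time in s.
With the tool pointing down it reaches from about 0.3 to 0.875 m from the base axis. Payload 6.4 kg.
Tool frame: the origin (TCP) lies on the centre line of the jaws, within the pads' length; the fingertips stand 17 mm ahead of it and the grasp point (between the pads) lies 2 mm behind it; x points along the fingers, z is the direction in which the jaws open and shut, and the axes are right-handed (so a half turn about x gives the same grasp; the last joint's range is limited). The gripper opens to 85 mm and grips with 20 to 120 N. Pads are 22 mm wide; open, the fingers measure 114 mm over their backs; the gripper's body (76 mm by 85 mm) begins 54 mm behind the grasp point. The pads swing forward as they close: fully open they stand 13 mm farther back than shut.
Start: joints at [1.085, 0.181, 1.607, -0, 1.354, -0.206], TCP at [0.159, 0.553, 0.248] pointing down, gripper open.
Joint ranges: [-2.99, 2.99], [-0.89, 2.07], [0.3, 2.58], [-1.14, 4.28], [0, 2.63], [-3.12, 3.12]. Speed limits (rad/s): [2.57, 2.57, 3.01, 3.14, 3.14, 3.14].

### API

Orientations are given as a unit quaternion [x, y, z, w].
In Python, from rig import r gives the robot as it stands. The module is installed in compiled form; this text tells all that it offers.
- The arm moves only by the tool drive_tool, never from a script. Its argument "motion" is a list of rows, each a list of 4 numbers: the shift along the tool's x, y, z in m, then the turn about the tool's x in degrees. In form: [[dx, dy, dz, twist], ...]. A call has exactly 8 rows; each row is the pose to reach, as a shift and turn from the pose measured when the call began, along the tool's axes at that moment; what a row does not reach only later rows make up. A row lasts 1/10 s, in which the tool goes at most 50 mm and 8.59 degrees, less where a joint would pass 70% of its speed; a pose out of reach is approached as far as the arm can. A call with a gripper value outside its range is refused whole. "jaw" is the opening in per cent of the stroke, from 0 (shut) to 100 (fully open), set as the call begins (left out, the last holds). The fingers move at their own pace and stop on an object; "force" is the grip in N (left out, the last holds). Time passes only in rows, so rows that repeat a pose let the fingers close, or fill a call up. It gives the time, the measured TCP pose, the force and the opening at its end, in the units of the state.
- r.get_obs(): the state, without advancing time (a new reading comes with each control period).
- r.camera(name): name is "scene" or "top"; returns the picture (420x560x3 uint8, red, green, blue); there is no depth.
- r.get_calibration(name): a dict with "camera_matrix" (3x3 intrinsics, pixels), "pose" (4x4, takes a point from camera to world coordinates). Camera axes: x right, y down, z forward; pixel columns grow to the right and rows downward; lengths in m; the calibration is good to about 2 mm. A picture is of the moment at which its call begins. get_calibration takes no time and is no camera call.
- r.job_done(): hands the job in, once; it reports no verdict.
The state is a dict: "clock": time; "q": joint angles; "joint_velocities": joint speeds; "tau": joint torques, N m; "ee_pos": TCP position; "tcp_rot": TCP orientation; "contact_force": force on the tool from outside, world axes, zero at the start; "torque": the same for the moment, N m; "finger_gap": finger opening in m.
Only numpy, scipy, OpenCV 4.12 (cv2) and the standard library are available. Lean on these libraries where they do the work, as an engineer would, in place of code of your own. Each camera call takes 0.05 s, during which the arm holds its last target. There are 200 camera calls.

## Working session

There is one attempt and no reset: what is moved stays moved. The work goes in short steps, Python scripts to look and compute and a tool call to move; the robot and the scene stay as the last step left them, time stands still between calls to the robot, and variables do not carry over. Pictures are saved under pics/ and viewed, about 8 in all and at most 12, crops included, and the job is handed in when it is done.

Besides the shell and the picture viewer there is one more tool, called after ">>>" in YAML: its name, and indented under it one key for each argument. drive_tool: Moves the arm, as the interface text tells. Its arguments: {"type":"object","properties":{"motion":{"type":"array"},"jaw":{"type":"number"},"force":{"type":"number"}},"required":["motion"]}

```bash
mkdir -p pics
python3 - <<'E'
from rig import r
import cv2,numpy as np
for n in("scene","top"):
    im=r.camera(n); cv2.imwrite(f"pics/{n}0.png",cv2.resize(im[:,:,::-1],(784,588)))
    np.save(f"pics/{n}0.npy",im)
    c=r.get_calibration(n); print(n,np.round(c["camera_matrix"],1).tolist(),np.round(c["pose"],3).tolist())
print({k:np.round(v,3).tolist() for k,v in r.get_obs().items()})
E
```

```text
scene [[476.5, 0.0, 280.5], [0.0, 476.5, 210.9], [0.0, 0.0, 1.0]] [[-0.843, 0.364, -0.395, 1.083], [0.537, 0.587, -0.605, 0.776], [0.012, -0.723, -0.691, 1.03], [0.0, 0.0, 0.0, 1.0]]
top [[426.9, 0.0, 281.6], [0.0, 426.9, 208.6], [0.0, 0.0, 1.0]] [[-0.016, -0.978, 0.209, 0.26], [-1.0, 0.016, -0.004, -0.008], [0.0, -0.209, -0.978, 1.42], [0.0, 0.0, 0.0, 1.0]]
{'clock': 0.1, 'q': [1.085, 0.181, 1.608, -0.0, 1.354, -0.206], 'joint_velocities': [0.0, -0.002, -0.001, -0.001, 0.004, -0.001], 'tau': [0.0, -44.587, -35.224, -0.0, 0.004, 0.0], 'ee_pos': [0.159, 0.552, 0.247], 'tcp_rot': [-0.426, 0.565, 0.425, 0.564], 'contact_force': [-0.84, -0.879, 0.087], 'torque': [-0.03, 0.004, 0.023], 'finger_gap': 0.085}
```

View pics/scene0.png

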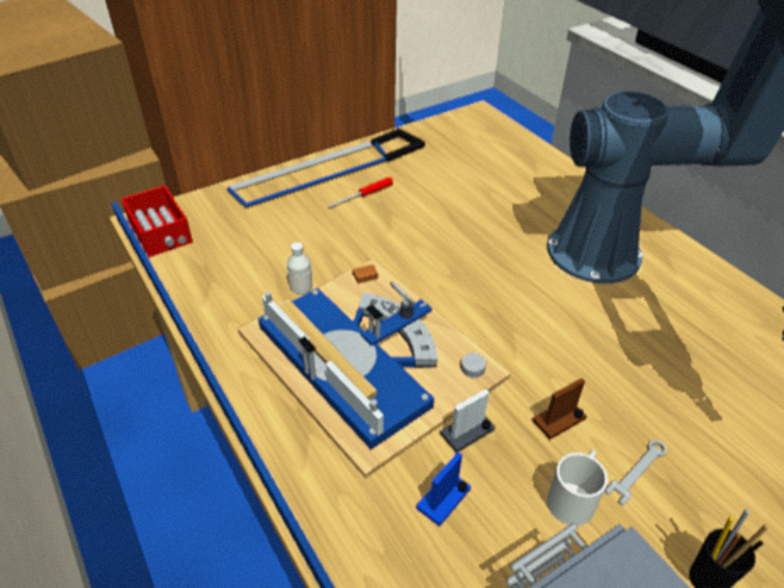

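View pics/top0.png

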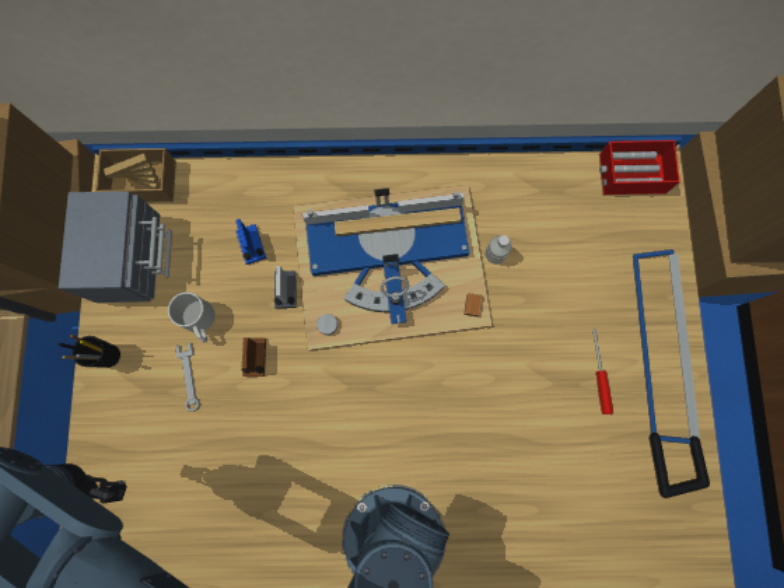

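The stop is the aluminium plate on a dark foot at top (284,287). The decoys are the blue one at (249,243) and the brown one at (254,356). The glue bottle is at the right, (498,248), so I swing left. The ring is at about (392,288) top and (404,300) scene. Next I look closer and measure.

```bash
cat > h.py <<'E'
import numpy as np, cv2
from rig import r
def ray(n,u,v):
    c=r.get_calibration(n);K=np.array(c["camera_matrix"]);T=np.array(c["pose"])
    d=T[:3,:3]@np.linalg.solve(K,[u,v,1.]);return T[:3,3],d
def onz(n,u,v,z):
    o,d=ray(n,u,v);return (o+d*(z-o[2])/d[2])
def proj(n,p):
    c=r.get_calibration(n);K=np.array(c["camera_matrix"]);T=np.array(c["pose"])
    q=K@(T[:3,:3].T@(np.array(p)-T[:3,3]));return q[:2]/q[2]
E
python3 - <<'E'
from h import *
a=np.load("pics/top0.npy");b=np.load("pics/scene0.npy")
# top crop cols 200-350 rows 125-255 ; scene crop cols 235-325, rows 190-270
A=cv2.resize(a[130:255,205:355,::-1],None,fx=5,fy=4.8,interpolation=3)[:,:450] if 0 else cv2.resize(a[130:255,205:355,::-1],(400,333),interpolation=2)
A=cv2.resize(a[170:240,245:325,::-1],(400,350),interpolation=2)
B=cv2.resize(b[190:260,240:320,::-1],(400,350),interpolation=2)
cv2.imwrite("pics/crop1.png",np.hstack([A,B]))
h=cv2.cvtColor(a,cv2.COLOR_RGB2HSV)
m=cv2.inRange(h,(100,120,40),(125,255,255));m[:,:205]=0;m[:,345:]=0;m[:130]=0;m[245:]=0
cs=max(cv2.findContours(m,0,2)[0],key=cv2.contourArea)
print("blue",cv2.approxPolyDP(cs,3,True)[:,0].tolist())
E
```

```text
blue [[219, 161], [224, 196], [258, 192], [254, 202], [267, 190], [273, 190], [276, 198], [284, 196], [280, 187], [275, 191], [264, 183], [255, 168], [240, 169], [237, 158]]
```

View pics/crop1.png

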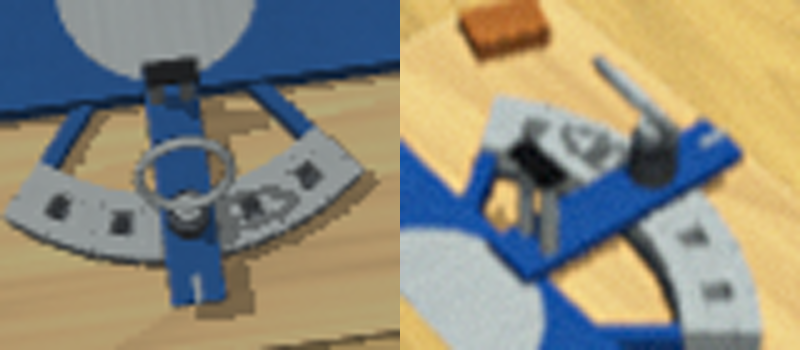

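The left crop (top view) shows the ring centred at (282,204.6) px. The other holes are at (256.8,211.4), (269.2,214.4), (295.2,211.2) and (306.6,204.8), the cap at (279.2,184.2) and the arm end at (284.6,230.6). There is only one ring like this, so nothing else could be taken for it.

Run:
```python
from h import *
from scipy.optimize import least_squares
obs=[]
for (u,v),a in zip([(256.8,211.4),(269.2,214.4),(295.2,211.2),(306.6,204.8)],[30,15,-15,-30]):
    t=np.radians(a);obs.append(((u,v),(-.165*np.cos(t),.165*np.sin(t),.046)))
obs+=[((279.2,184.2),(-.082,0,.124)),((284.6,230.6),(-.22,0,.06)),((282,204.6),(-.1505,0,.129))]
def P(x,p):
    c,s=np.cos(x[2]),np.sin(x[2]);return np.array([x[0]+c*p[0]-s*p[1],x[1]+s*p[0]+c*p[1],p[2]])
f=lambda x:np.concatenate([proj("top",P(x,p))-np.array(o)-.5*0 for o,p in obs])
s=least_squares(f,[.65,0,.1],loss="soft_l1");x=s.x
print("saw",x,"\nres",np.round(f(x).reshape(-1,2),1).tolist())
for n,p in dict(ring=(-.1505,0,.129),housing=(-.165,0,.09),cap=(-.082,0,.124),end=(-.22,0,.06)).items():
    q=P(x,p);print(n,q.round(4),"scene px",proj("scene",q).round(1), (5*(proj("scene",q)-[240,190])+[400,0]).round())
print("stop",onz("top",284/1.4,287/1.4,.05))
```

```text
saw [0.69738133 0.00335755 0.11331636] 
res [[-0.0, -0.2], [0.2, 0.2], [-0.0, 0.1], [-0.1, 0.1], [-0.1, -0.1], [0.1, -0.3], [-0.0, 0.2]]
ring [ 0.5478 -0.0137  0.129 ] scene px [286.3 208.2] [632.  91.]
housing [ 0.5334 -0.0153  0.09  ] scene px [290. 216.] [650. 130.]
cap [ 0.6159 -0.0059  0.124 ] scene px [266.7 220.3] [533. 152.]
end [ 0.4788 -0.0215  0.06  ] scene px [304.2 215.2] [721. 126.]
stop [0.5689926  0.24600424 0.05      ]
```

>>> drive_tool:
  motion:
    - [-0.12, -0.577, -0.41, -16]
    - [-0.12, -0.577, -0.41, -16]
    - [-0.12, -0.577, -0.41, -16]
    - [-0.12, -0.577, -0.41, -16]
    - [-0.12, -0.577, -0.41, -16]
    - [-0.12, -0.577, -0.41, -16]
    - [-0.12, -0.577, -0.41, -16]
    - [-0.12, -0.577, -0.41, -16]
  jaw: 0

```text
clock: 0.9
ee_pos: [0.4025, 0.2461, 0.3144]
tcp_rot: [-0.5, 0.501, 0.5, 0.5]
contact_force: [0.2, 0.7, 0.3]
finger_gap: 0.0002
```

>>> drive_tool:
  motion:
    - [-0.05, -0.4, -0.246, 0]
    - [-0.05, -0.4, -0.246, 0]
    - [-0.05, -0.4, -0.246, 0]
    - [-0.05, -0.4, -0.246, 0]
    - [-0.05, -0.4, -0.246, 0]
    - [-0.05, -0.4, -0.246, 0]
    - [-0.05, -0.4, -0.246, 0]
    - [-0.05, -0.4, -0.246, 0]

```text
clock: 1.7
ee_pos: [0.7413, 0.0373, 0.356]
tcp_rot: [-0.5, 0.501, 0.5, 0.499]
contact_force: [0.5, 0.5, -0.1]
finger_gap: 0.0
```

>>> drive_tool:
  motion:
    - [-0.02, -0.2, -0.03, 0]
    - [-0.02, -0.2, -0.03, 0]
    - [-0.02, -0.2, -0.03, 0]
    - [-0.02, -0.2, -0.03, 0]
    - [-0.02, -0.2, -0.03, 0]
    - [-0.02, -0.2, -0.03, 0]
    - [-0.02, -0.2, -0.03, 0]
    - [-0.02, -0.2, -0.03, 0]

```text
clock: 2.5
ee_pos: [0.8882, 0.0074, 0.3592]
tcp_rot: [0.511, -0.49, -0.489, -0.51]
contact_force: [-0.6, 0.5, 1.0]
finger_gap: 0.0002
```

```bash
python3 -c "
from rig import r;print(r.get_obs())"
```

```text
{'clock': 2.5, 'q': array([-0.12612534,  0.93823629,  0.29769557,  0.0042428 ,  1.86314406,
       -1.6956261 ]), 'joint_velocities': array([ 0.00100656, -0.00049303,  0.00041904, -0.00046764,  0.00050454,
       -0.00221203]), 'tau': array([-4.63124681e-01, -7.75501871e+01, -3.81357837e+01, -3.05817404e-03,
       -2.30966192e-01, -4.07009693e-04]), 'ee_pos': array([0.88824781, 0.00735117, 0.35917911]), 'tcp_rot': array([ 0.51088956, -0.48954063, -0.48888925, -0.51022459]), 'contact_force': array([-0.57285178,  0.45105361,  1.01477262]), 'torque': array([-0.01423645,  0.03323923,  0.00387966]), 'finger_gap': 0.00016642769825437435}
```

Pushing past the reach limit tilts the tool outward (2.4° so far), which gives the "down and away" pointing I need. I'll push further.

>>> drive_tool:
  motion:
    - [0.0, -0.5, 0, 0]
    - [0.0, -0.5, 0, 0]
    - [0.0, -0.5, 0, 0]
    - [0.0, -0.5, 0, 0]
    - [0.0, -0.5, 0, 0]
    - [0.0, -0.5, 0, 0]
    - [0.0, -0.5, 0, 0]
    - [0.0, -0.5, 0, 0]

```text
clock: 3.3
ee_pos: [0.9262, 0.0054, 0.2858]
tcp_rot: [0.521, -0.479, -0.479, -0.52]
contact_force: [0.6, -0.5, 0.6]
finger_gap: -0.0002
```

```bash
cat > s.py <<'E'
from h import *
from scipy.spatial.transform import Rotation as R
o=r.get_obs();M=R.from_quat(o["tcp_rot"]).as_matrix()
print(round(float(o["clock"]),2),"q",np.round(o["q"],3),"p",np.round(o["ee_pos"],4),"F",np.round(o["contact_force"],1))
print("axes rows x,y,z\n",M.T.round(3),"below horiz",np.degrees(np.arcsin(-M[2,0])).round(1),"head",np.arctan2(M[1,0],M[0,0]).round(3))
E
python3 s.py
```

```text
3.3 q [-0.125  1.022  0.299  0.009  1.739 -1.694] p [0.9262 0.0054 0.2858] F [ 0.6 -0.5  0.6]
axes rows x,y,z
 [[ 0.083 -0.001 -0.997]
 [-0.997 -0.    -0.083]
 [ 0.     1.    -0.001]] below horiz 85.2 head -0.013
```

>>> drive_tool:
  motion:
    - [0.0, -0.5, 0, 0]
    - [0.0, -0.5, 0, 0]
    - [0.0, -0.5, 0, 0]
    - [0.0, -0.5, 0, 0]
    - [0.0, -0.5, 0, 0]
    - [0.0, -0.5, 0, 0]
    - [0.0, -0.5, 0, 0]
    - [0.0, -0.5, 0, 0]

```text
clock: 4.1
ee_pos: [0.9515, 0.004, 0.2404]
tcp_rot: [0.53, -0.468, -0.468, -0.53]
contact_force: [1.2, -0.1, -0.0]
finger_gap: -0.0
```

>>> drive_tool:
  motion:
    - [-0.5, -0.5, 0, 0]
    - [-0.5, -0.5, 0, 0]
    - [-0.5, -0.5, 0, 0]
    - [-0.5, -0.5, 0, 0]
    - [-0.5, -0.5, 0, 0]
    - [-0.5, -0.5, 0, 0]
    - [-0.5, -0.5, 0, 0]
    - [-0.5, -0.5, 0, 0]

```text
clock: 4.9
ee_pos: [0.9057, 0.0032, 0.4066]
tcp_rot: [0.539, -0.458, -0.457, -0.539]
contact_force: [-0.7, 0.8, -0.5]
finger_gap: -0.0001
```

```bash
python3 s.py
```

```text
4.9 q [-0.134  0.887  0.299  0.021  1.794 -1.698] p [0.9057 0.0032 0.4066] F [-0.7  0.8 -0.5]
axes rows x,y,z
 [[ 0.163 -0.001 -0.987]
 [-0.987 -0.    -0.163]
 [ 0.     1.    -0.001]] below horiz 80.6 head -0.005
```

>>> drive_tool:
  motion:
    - [0, -0.5, 0, 0]
    - [0, -0.5, 0, 0]
    - [0, -0.5, 0, 0]
    - [0, -0.5, 0, 0]
    - [0, -0.5, 0, 0]
    - [0, -0.5, 0, 0]
    - [0, -0.5, 0, 0]
    - [0, -0.5, 0, 0]

```text
clock: 5.7
ee_pos: [0.9416, 0.0024, 0.3522]
tcp_rot: [0.549, -0.447, -0.446, -0.548]
contact_force: [0.7, -0.0, 0.7]
finger_gap: 0.0003
```

>>> drive_tool:
  motion:
    - [0, -0.5, 0, 0]
    - [0, -0.5, 0, 0]
    - [0, -0.5, 0, 0]
    - [0, -0.5, 0, 0]
    - [0, -0.5, 0, 0]
    - [0, -0.5, 0, 0]
    - [0, -0.5, 0, 0]
    - [0, -0.5, 0, 0]

```text
clock: 6.5
ee_pos: [0.9661, 0.0018, 0.3206]
tcp_rot: [0.558, -0.435, -0.435, -0.557]
contact_force: [0.5, 0.5, -0.3]
finger_gap: -0.0
```

>>> drive_tool:
  motion:
    - [0, -0.5, 0, 0]
    - [0, -0.5, 0, 0]
    - [0, -0.5, 0, 0]
    - [0, -0.5, 0, 0]
    - [0, -0.5, 0, 0]
    - [0, -0.5, 0, 0]
    - [0, -0.5, 0, 0]
    - [0, -0.5, 0, 0]

```text
clock: 7.3
ee_pos: [0.9839, 0.0014, 0.3067]
tcp_rot: [0.567, -0.423, -0.423, -0.566]
contact_force: [-0.1, 1.3, -0.3]
finger_gap: -0.0002
```

```bash
python3 s.py
```

```text
7.3 q [-0.13   1.011  0.299  0.036  1.546 -1.696] p [0.9839 0.0014 0.3067] F [-0.1  1.3 -0.3]
axes rows x,y,z
 [[ 0.284 -0.001 -0.959]
 [-0.959 -0.    -0.284]
 [-0.     1.    -0.001]] below horiz 73.5 head -0.002
```

>>> drive_tool:
  motion:
    - [0, -0.5, 0, 0]
    - [0, -0.5, 0, 0]
    - [0, -0.5, 0, 0]
    - [0, -0.5, 0, 0]
    - [0, -0.5, 0, 0]
    - [0, -0.5, 0, 0]
    - [0, -0.5, 0, 0]
    - [0, -0.5, 0, 0]

```text
clock: 8.1
ee_pos: [0.9971, 0.0011, 0.3066]
tcp_rot: [0.575, -0.411, -0.411, -0.575]
contact_force: [0.9, 0.1, 0.3]
finger_gap: 0.0002
```

>>> drive_tool:
  motion:
    - [0, -0.5, 0, 0]
    - [0, -0.5, 0, 0]
    - [0, -0.5, 0, 0]
    - [0, -0.5, 0, 0]
    - [0, -0.5, 0, 0]
    - [0, -0.5, 0, 0]
    - [0, -0.5, 0, 0]
    - [0, -0.5, 0, 0]

```text
clock: 8.9
ee_pos: [1.007, 0.0009, 0.317]
tcp_rot: [0.584, -0.399, -0.399, -0.583]
contact_force: [0.4, 0.0, 0.1]
finger_gap: -0.0002
```

>>> drive_tool:
  motion:
    - [0, -0.5, 0, 0]
    - [0, -0.5, 0, 0]
    - [0, -0.5, 0, 0]
    - [0, -0.5, 0, 0]
    - [0, -0.5, 0, 0]
    - [0, -0.5, 0, 0]
    - [0, -0.5, 0, 0]
    - [0, -0.5, 0, 0]

```text
clock: 9.7
ee_pos: [1.0141, 0.0007, 0.3354]
tcp_rot: [0.592, -0.387, -0.387, -0.592]
contact_force: [0.1, -0.6, -0.2]
finger_gap: 0.0003
```

>>> drive_tool:
  motion:
    - [0, -0.5, 0, 0]
    - [0, -0.5, 0, 0]
    - [0, -0.5, 0, 0]
    - [0, -0.5, 0, 0]
    - [0, -0.5, 0, 0]
    - [0, -0.5, 0, 0]
    - [0, -0.5, 0, 0]
    - [0, -0.5, 0, 0]

```text
clock: 10.5
ee_pos: [1.0188, 0.0006, 0.3598]
tcp_rot: [0.6, -0.375, -0.375, -0.599]
contact_force: [0.4, -0.8, 0.6]
finger_gap: -0.0003
```

>>> drive_tool:
  motion:
    - [0, -0.5, 0, 0]
    - [0, -0.5, 0, 0]
    - [0, -0.5, 0, 0]
    - [0, -0.5, 0, 0]
    - [0, -0.5, 0, 0]
    - [0, -0.5, 0, 0]
    - [0, -0.5, 0, 0]
    - [0, -0.5, 0, 0]

```text
clock: 11.3
ee_pos: [1.0211, 0.0004, 0.3888]
tcp_rot: [0.607, -0.362, -0.362, -0.607]
contact_force: [0.2, 0.6, 1.0]
finger_gap: 0.0001
```

>>> drive_tool:
  motion:
    - [0, -0.5, 0, 0]
    - [0, -0.5, 0, 0]
    - [0, -0.5, 0, 0]
    - [0, -0.5, 0, 0]
    - [0, -0.5, 0, 0]
    - [0, -0.5, 0, 0]
    - [0, -0.5, 0, 0]
    - [0, -0.5, 0, 0]

```text
clock: 12.1
ee_pos: [1.0213, 0.0004, 0.4211]
tcp_rot: [0.615, -0.35, -0.35, -0.614]
contact_force: [0.1, 0.2, -0.3]
finger_gap: 0.0
```

>>> drive_tool:
  motion:
    - [0, -0.5, 0, 0]
    - [0, -0.5, 0, 0]
    - [0, -0.5, 0, 0]
    - [0, -0.5, 0, 0]
    - [0, -0.5, 0, 0]
    - [0, -0.5, 0, 0]
    - [0, -0.5, 0, 0]
    - [0, -0.5, 0, 0]

```text
clock: 12.9
ee_pos: [1.0194, 0.0004, 0.4558]
tcp_rot: [0.622, -0.337, -0.337, -0.621]
contact_force: [0.6, 1.0, 0.9]
finger_gap: -0.0004
```

>>> drive_tool:
  motion:
    - [0, -0.5, 0, 0]
    - [0, -0.5, 0, 0]
    - [0, -0.5, 0, 0]
    - [0, -0.5, 0, 0]
    - [0, -0.5, 0, 0]
    - [0, -0.5, 0, 0]
    - [0, -0.5, 0, 0]
    - [0, -0.5, 0, 0]

```text
clock: 13.7
ee_pos: [1.0154, 0.0003, 0.4923]
tcp_rot: [0.629, -0.324, -0.324, -0.628]
contact_force: [-1.1, -0.6, -0.3]
finger_gap: 0.0
```

```bash
python3 s.py
```

```text
13.7 q [-0.14   0.846  0.299  0.082  1.383 -1.701] p [1.0154e+00 3.0000e-04 4.9230e-01] F [-1.1 -0.6 -0.3]
axes rows x,y,z
 [[ 0.58  -0.    -0.815]
 [-0.815 -0.    -0.58 ]
 [-0.     1.    -0.   ]] below horiz 54.6 head -0.0
```

>>> drive_tool:
  motion:
    - [-0.142, 0.531, -0.014, 0]
    - [-0.142, 0.531, -0.014, 0]
    - [-0.142, 0.531, -0.014, 0]
    - [-0.142, 0.531, -0.014, 0]
    - [-0.142, 0.531, -0.014, 0]
    - [-0.142, 0.531, -0.014, 0]
    - [-0.142, 0.531, -0.014, 0]
    - [-0.142, 0.531, -0.014, 0]

```text
clock: 14.5
ee_pos: [0.6724, -0.0092, 0.365]
tcp_rot: [0.629, -0.324, -0.324, -0.628]
contact_force: [0.1, -0.9, 1.0]
finger_gap: 0.0005
```

```bash
cat >> s.py <<'E'
C=np.array([.5478,-.0137,.129])
print("C-TCP in tool axes mm",(1e3*M.T@(C-o["ee_pos"])).round(1))
E
python3 s.py
```

```text
14.5 q [-0.257 -0.044  1.722  0.194  0.869 -1.908] p [ 0.6724 -0.0092  0.365 ] F [ 0.1 -0.9  1. ]
axes rows x,y,z
 [[ 0.58  -0.    -0.815]
 [-0.815 -0.001 -0.58 ]
 [-0.     1.    -0.001]] below horiz 54.5 head -0.001
C-TCP in tool axes mm [120.  238.4  -4.4]
```

>>> drive_tool:
  motion:
    - [0, 0.05, -0.0045, 0]
    - [0, 0.1, -0.0045, 0]
    - [0, 0.15, -0.0045, 0]
    - [0, 0.2, -0.0045, 0]
    - [0, 0.234, -0.0045, 0]
    - [0.02, 0.234, -0.0045, 0]
    - [0.04, 0.234, -0.0045, 0]
    - [0.04, 0.234, -0.0045, 0]

```text
clock: 15.3
ee_pos: [0.5044, -0.0135, 0.195]
tcp_rot: [-0.628, 0.325, 0.325, 0.628]
contact_force: [-0.9, 0.3, -0.1]
finger_gap: -0.0001
```

```bash
python3 s.py
python3 - <<'E'
from h import *
a=r.camera("top");b=r.camera("scene")
A=cv2.resize(a[160:230,240:320,::-1],(400,350),interpolation=2)
B=cv2.resize(b[160:230,250:330,::-1],(400,350),interpolation=2)
cv2.imwrite("pics/crop2.png",np.hstack([A,B]))
o=r.get_obs();p=o["ee_pos"]+.017*np.array([.58,0,-.815])
print("tip px crop",5*(proj("top",p)-[240,160]),5*(proj("scene",p)-[250,160])+[400,0])
E
```

```text
15.3 q [-0.406 -0.286  2.287  0.414  0.604 -2.255] p [ 0.5044 -0.0135  0.195 ] F [-0.9  0.3 -0.1]
axes rows x,y,z
 [[ 0.578  0.    -0.816]
 [-0.816  0.    -0.578]
 [ 0.     1.     0.   ]] below horiz 54.7 head 0.001
C-TCP in tool axes mm [79.   2.7 -0.2]
tip px crop [210.78172591 258.85693496] [635.1218141  146.18423365]
```

View pics/crop2.png

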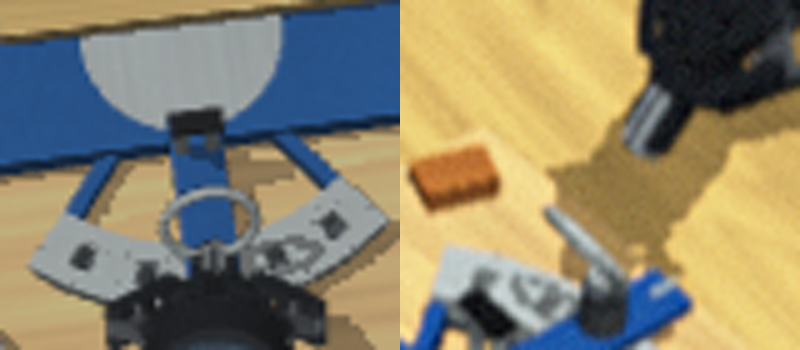

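The fingertip at crop (642,148) scene and (211,259) top agrees with its projection, and it points at the ring centre at (211,222) top. I insert now.

>>> drive_tool:
  motion:
    - [0.015, 0, 0, 0]
    - [0.03, 0, 0, 0]
    - [0.04, 0, 0, 0]
    - [0.05, 0, 0, 0]
    - [0.06, 0, 0, 0]
    - [0.07, 0, 0, 0]
    - [0.08, 0, 0, 0]
    - [0.08, 0, 0, 0]

```text
clock: 16.2
ee_pos: [0.5515, -0.0136, 0.1317]
tcp_rot: [0.628, -0.324, -0.325, -0.628]
contact_force: [-0.3, -0.6, 0.3]
finger_gap: 0.0
```

```bash
cat > v.py <<'E'
import sys
from h import *
a=r.camera("top");b=r.camera("scene")
A=cv2.resize(a[160:230,240:320,::-1],(400,350),interpolation=2)
B=cv2.resize(b[180:250,250:330,::-1],(400,350),interpolation=2)
cv2.imwrite(f"pics/{sys.argv[1]}.png",np.hstack([A,B]))
E
python3 s.py; python3 v.py crop3
```

```text
16.2 q [-0.354 -0.013  2.218  0.542  0.401 -2.371] p [ 0.5515 -0.0136  0.1317] F [-0.3 -0.6  0.3]
axes rows x,y,z
 [[ 0.579  0.001 -0.815]
 [-0.815 -0.001 -0.579]
 [-0.001  1.     0.   ]] below horiz 54.6 head 0.001
C-TCP in tool axes mm [ 0.   4.6 -0.1]
```

View pics/crop3.png

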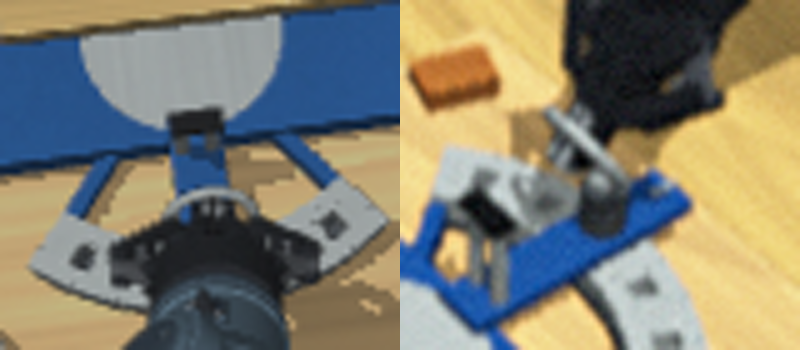

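The finger stands through the ring (scene crop (570,150)) with no contact force. Now I lift straight up.

>>> drive_tool:
  motion:
    - [-0.0016, -0.0012, 0, 0]
    - [-0.0033, -0.0023, 0, 0]
    - [-0.0049, -0.0035, 0, 0]
    - [-0.0065, -0.0046, 0, 0]
    - [-0.0082, -0.0058, 0, 0]
    - [-0.0098, -0.0069, 0, 0]
    - [-0.0098, -0.0069, 0, 0]
    - [-0.0098, -0.0069, 0, 0]

```text
clock: 17.1
ee_pos: [0.5511, -0.0135, 0.144]
tcp_rot: [0.629, -0.324, -0.325, -0.628]
contact_force: [-1.8, -0.3, 0.3]
finger_gap: -0.0002
```

```bash
python3 s.py
```

```text
17.1 q [-0.355 -0.043  2.214  0.504  0.431 -2.329] p [ 0.5511 -0.0135  0.144 ] F [-1.8 -0.3  0.3]
axes rows x,y,z
 [[ 0.579  0.001 -0.815]
 [-0.815 -0.001 -0.579]
 [-0.001  1.    -0.   ]] below horiz 54.6 head 0.001
C-TCP in tool axes mm [10.3 11.3 -0.2]
```

>>> drive_tool:
  motion:
    - [-0.0016, -0.0012, 0, 0]
    - [-0.0033, -0.0023, 0, 0]
    - [-0.0041, -0.0029, 0, 0]
    - [-0.0049, -0.0035, 0, 0]
    - [-0.0057, -0.0041, 0, 0]
    - [-0.0065, -0.0046, 0, 0]
    - [-0.0065, -0.0046, 0, 0]
    - [-0.0065, -0.0046, 0, 0]

```text
clock: 17.9
ee_pos: [0.5501, -0.0131, 0.1511]
tcp_rot: [0.628, -0.324, -0.326, -0.628]
contact_force: [-5.3, -1.4, -5.0]
finger_gap: -0.0001
```

```bash
python3 s.py
```

```text
17.9 q [-0.355 -0.061  2.211  0.481  0.451 -2.305] p [ 0.5501 -0.0131  0.1511] F [-5.3 -1.4 -5. ]
axes rows x,y,z
 [[ 0.578  0.001 -0.816]
 [-0.816 -0.001 -0.578]
 [-0.002  1.     0.001]] below horiz 54.7 head 0.002
C-TCP in tool axes mm [16.7 14.6 -0.6]
```

>>> drive_tool:
  motion:
    - [-0.0016, -0.0012, 0, 0]
    - [-0.0033, -0.0023, 0, 0]
    - [-0.0049, -0.0035, 0, 0]
    - [-0.0065, -0.0046, 0, 0]
    - [-0.0082, -0.0058, 0, 0]
    - [-0.009, -0.0067, 0, 0]
    - [-0.009, -0.0067, 0, 0]
    - [-0.009, -0.0067, 0, 0]

```text
clock: 18.7
ee_pos: [0.5499, -0.0129, 0.1618]
tcp_rot: [0.628, -0.325, -0.326, -0.628]
contact_force: [-5.1, -2.0, -7.4]
finger_gap: -0.0004
```

```bash
python3 s.py; python3 v.py crop4
```

```text
18.7 q [-0.354 -0.085  2.205  0.453  0.479 -2.273] p [ 0.5499 -0.0129  0.1618] F [-5.1 -2.  -7.4]
axes rows x,y,z
 [[ 0.577  0.002 -0.817]
 [-0.817 -0.001 -0.577]
 [-0.002  1.     0.001]] below horiz 54.8 head 0.003
C-TCP in tool axes mm [25.6 20.7 -0.8]
```

View pics/crop4.png

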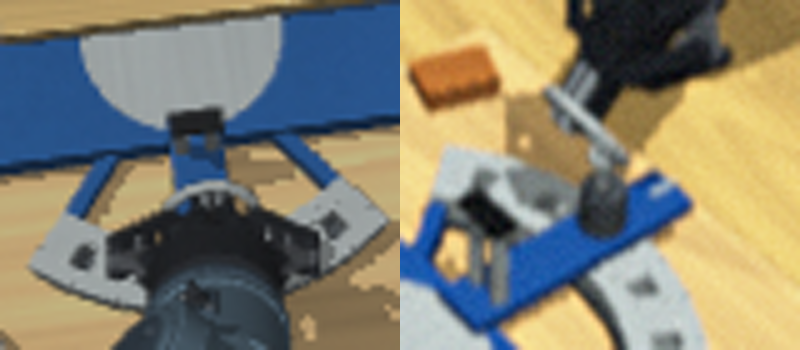

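The pin is up about 17 mm (7.4 N down, ring visibly raised) and the arm has not moved. Next I swing left, stopping a little short of the hole.

>>> drive_tool:
  motion:
    - [0, 0, 0.003, 0]
    - [0, 0, 0.007, 0]
    - [0, 0, 0.012, 0]
    - [0, 0, 0.017, 0]
    - [0, 0, 0.022, 0]
    - [0, 0, 0.027, 0]
    - [0, 0, 0.031, 0]
    - [0, 0, 0.031, 0]

```text
clock: 19.6
ee_pos: [0.5482, 0.0194, 0.1603]
tcp_rot: [-0.627, 0.325, 0.328, 0.628]
contact_force: [-7.6, 1.8, -7.2]
finger_gap: 0.0
```

```bash
python3 s.py; python3 v.py crop5
```

```text
19.6 q [-0.271 -0.084  2.206  0.367  0.454 -2.128] p [0.5482 0.0194 0.1603] F [-7.6  1.8 -7.2]
axes rows x,y,z
 [[ 0.573  0.004 -0.819]
 [-0.819 -0.001 -0.573]
 [-0.003  1.     0.003]] below horiz 55.0 head 0.007
C-TCP in tool axes mm [ 25.3  18.3 -33.2]
```

View pics/crop5.png

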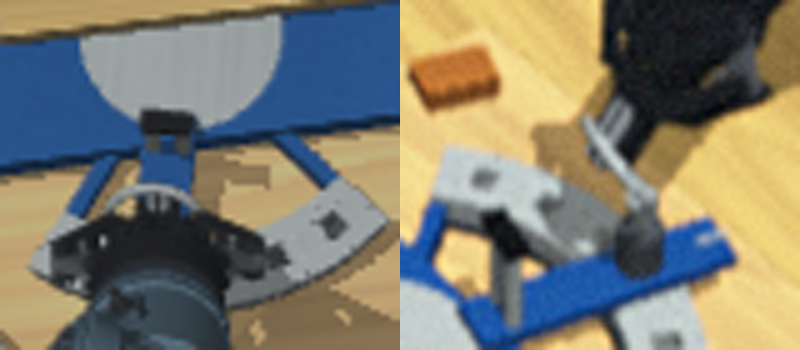

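```bash
cat > ang.py <<'E'
from h import *
S=np.array([.69738,.00336]);yaw=.11332
def bearing(n,p,z):
    q=onz(n,p[0],p[1],z)[:2]-S; return np.arctan2(-q[1],-q[0]),np.hypot(*q)
# predicted swing of blue arm pixels: rectify scene at z=.06 to (radius,angle) and find the blue bar edges
def swing(img,n="scene"):
    rad=np.linspace(.188,.212,25);an=np.arange(-.25,.5,.002)
    Rg,Ag=np.meshgrid(rad,an,indexing="ij");b=yaw-Ag
    P=np.stack([S[0]-Rg*np.cos(b),S[1]-Rg*np.sin(b),0*Rg+.06],-1).reshape(-1,3)
    uv=np.array([proj(n,p) for p in P]).astype(np.float32).reshape(*Rg.shape,2)
    w=cv2.remap(img,uv[...,0],uv[...,1],1).astype(float)
    f=w[...,2]-w[...,0]   # blue minus red
    prof=f.mean(0); t=(prof.max()+np.median(prof))/2
    i=np.where(prof>t)[0]; i=i[np.abs(an[i]-an[prof.argmax()])<.2]
    lo,hi=i[0],i[-1]
    return an[lo],an[hi],(an[lo]+an[hi])/2
if __name__=="__main__":
    for n in["scene"]:
        print(n,"start",swing(np.load(f"pics/{n}0.npy"),n),"now",swing(r.camera(n),n))
    def cap(im,c):
        h=im[...,:].max(-1);x,y=c;m=(h[y-9:y+10,x-12:x+13]<60);cy,cx=np.nonzero(m);return x-12+cx.mean(),y-9+cy.mean()
    a0=np.load("pics/top0.npy");a=r.camera("top")
    b0=bearing("top",cap(a0,(279,184)),.124);b1=bearing("top",cap(a,(273,184)),.124)
    print("cap",b0,b1,"swing",b0[0]-b1[0])
E
python3 ang.py
```

```text
Traceback (most recent call last):
  File "ang.py", line 19, in <module>
    print(n,"start",swing(np.load(f"pics/{n}0.npy"),n),"now",swing(r.camera(n),n))
                    ~~~~~^^^^^^^^^^^^^^^^^^^^^^^^^^^^^
  File "ang.py", line 10, in swing
    uv=np.array([proj(n,p) for p in P]).astype(np.float32).reshape(*Rg.shape,2)
                 ~~~~^^^^^
  File "h.py", line 9, in proj
    c=r.get_calibration(n);K=np.array(c["camera_matrix"]);T=np.array(c["pose"])
ValueError: time passes only in moves, steps and waits
```

```bash
python3 - <<'E'
s=open("h.py").read()
s=s.replace("from rig import r\n","from rig import r\nfrom functools import lru_cache\n@lru_cache(None)\ndef cal(n): return r.get_calibration(n)\n").replace("c=r.get_calibration(n);","c=cal(n);")
open("h.py","w").write(s)
E
python3 ang.py
```

```text
scene start (np.float64(-0.05599999999999983), np.float64(0.12200000000000033), np.float64(0.03300000000000025)) now (np.float64(0.16800000000000037), np.float64(0.35000000000000053), np.float64(0.25900000000000045))
cap (np.float64(0.09999342987842184), np.float64(0.08620528978521086)) (np.float64(-0.11079197906265813), np.float64(0.08306473588133577)) swing 0.21078540894107997
```

Swing is about 0.22 rad by both views. I move it a little further, lower until the pin rides on the plate, then creep to the hole.

>>> drive_tool:
  motion:
    - [0, 0, 0.001, 0]
    - [0, 0, 0.002, 0]
    - [0, 0, 0.003, 0]
    - [0.0016, 0.0012, 0.003, 0]
    - [0.0032, 0.0023, 0.003, 0]
    - [0.0049, 0.0035, 0.003, 0]
    - [0.0049, 0.0035, 0.003, 0]
    - [0.0049, 0.0035, 0.003, 0]

```text
clock: 20.6
ee_pos: [0.5475, 0.0233, 0.1538]
tcp_rot: [-0.626, 0.325, 0.329, 0.628]
contact_force: [-3.1, 5.9, -8.1]
finger_gap: -0.0
```

```bash
python3 s.py; python3 ang.py
```

```text
20.6 q [-0.262 -0.071  2.21   0.372  0.438 -2.128] p [0.5475 0.0233 0.1538] F [-3.1  5.9 -8.1]
axes rows x,y,z
 [[ 0.572  0.006 -0.82 ]
 [-0.82  -0.001 -0.572]
 [-0.004  1.     0.005]] below horiz 55.1 head 0.011
C-TCP in tool axes mm [ 20.2  14.  -37.1]
scene start (np.float64(-0.05599999999999983), np.float64(0.12200000000000033), np.float64(0.03300000000000025)) now (np.float64(0.1920000000000004), np.float64(0.37400000000000055), np.float64(0.2830000000000005))
cap (np.float64(0.09999342987842184), np.float64(0.08620528978521086)) (np.float64(-0.14416486074764615), np.float64(0.08275787246416152)) swing 0.24415829062606798
```

```bash
python3 v.py crop6
```

```text
(no output)
```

View pics/crop6.png

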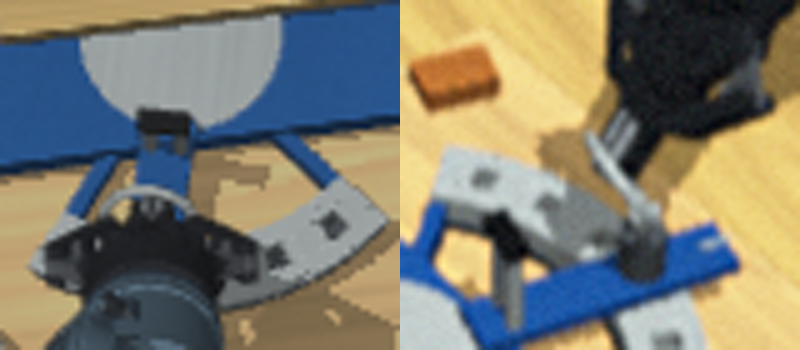

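>>> drive_tool:
  motion:
    - [0.0008, 0.0006, 0, 0]
    - [0.0016, 0.0012, 0, 0]
    - [0.0024, 0.0017, 0, 0]
    - [0.0033, 0.0023, 0, 0]
    - [0.0033, 0.0023, 0, 0]
    - [0.0033, 0.0023, 0, 0]
    - [0.0033, 0.0023, 0, 0]
    - [0.0033, 0.0023, 0, 0]

```text
clock: 21.6
ee_pos: [0.5476, 0.0237, 0.1499]
tcp_rot: [-0.626, 0.325, 0.329, 0.628]
contact_force: [-3.6, 3.7, -4.9]
finger_gap: -0.0004
```

```bash
python3 s.py; python3 ang.py
```

```text
21.6 q [-0.261 -0.062  2.212  0.381  0.428 -2.137] p [0.5476 0.0237 0.1499] F [-3.6  3.7 -4.9]
axes rows x,y,z
 [[ 0.572  0.007 -0.82 ]
 [-0.82  -0.001 -0.572]
 [-0.004  1.     0.005]] below horiz 55.1 head 0.012
C-TCP in tool axes mm [ 17.   11.8 -37.5]
scene start (np.float64(-0.05599999999999983), np.float64(0.12200000000000033), np.float64(0.03300000000000025)) now (np.float64(0.1940000000000004), np.float64(0.37600000000000056), np.float64(0.2850000000000005))
cap (np.float64(0.09999342987842184), np.float64(0.08620528978521086)) (np.float64(-0.1408082680416953), np.float64(0.08260337713383943)) swing 0.24080169792011713
```

>>> drive_tool:
  motion:
    - [0.0008, 0.0006, 0, 0]
    - [0.0016, 0.0012, 0, 0]
    - [0.0024, 0.0017, 0, 0]
    - [0.0033, 0.0023, 0, 0]
    - [0.0041, 0.0029, 0, 0]
    - [0.0049, 0.0035, 0, 0]
    - [0.0049, 0.0035, 0, 0]
    - [0.0049, 0.0035, 0, 0]

```text
clock: 22.5
ee_pos: [0.549, 0.0232, 0.1455]
tcp_rot: [-0.627, 0.324, 0.328, 0.628]
contact_force: [-2.2, 1.4, -0.4]
finger_gap: -0.0001
```

```bash
python3 s.py; python3 ang.py; python3 v.py crop7
```

```text
22.5 q [-0.261 -0.049  2.213  0.395  0.411 -2.153] p [0.549  0.0232 0.1455] F [-2.2  1.4 -0.4]
axes rows x,y,z
 [[ 0.575  0.006 -0.818]
 [-0.818 -0.001 -0.575]
 [-0.004  1.     0.004]] below horiz 54.9 head 0.01
C-TCP in tool axes mm [ 12.6  10.5 -37. ]
scene start (np.float64(-0.05599999999999983), np.float64(0.12200000000000033), np.float64(0.03300000000000025)) now (np.float64(0.1960000000000004), np.float64(0.37600000000000056), np.float64(0.2860000000000005))
cap (np.float64(0.09999342987842184), np.float64(0.08620528978521086)) (np.float64(-0.14416486074764615), np.float64(0.08275787246416152)) swing 0.24415829062606798
```

View pics/crop7.png

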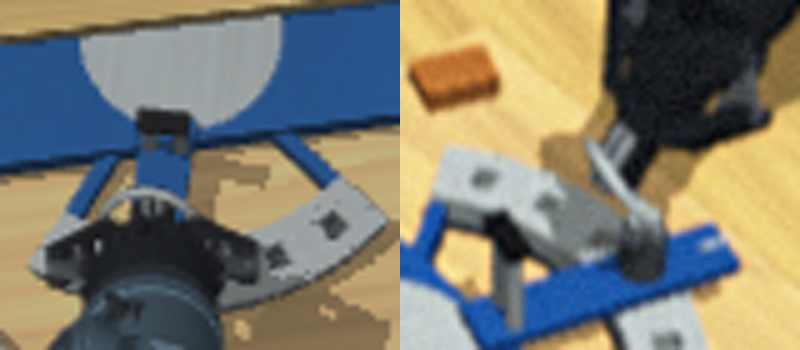

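Run:
```python
from h import *
def P(rad,z,s):
    b=.11332-s;return [.69738-rad*np.cos(b),.00336-rad*np.sin(b),z]
for s,l in((0,0),(.25,0),(.25,.006),(.25,.012),(.262,0),(.262,.012)):
    a=proj("scene",P(.1345,.1575+l,s))
    h=proj("scene",P(.165,.09,s)); e=proj("scene",P(.22,.06,s))
    print(s,l,"ringtop",(5*(a-[250,180])+[400,0]).round(),"housing top",(5*(h-[250,180])+[400,0]).round(),"end",(5*(e-[250,180])+[400,0]).round())
```

```text
0 0 ringtop [560. 115.] housing top [600. 180.] end [671. 176.]
0.25 0 ringtop [593. 152.] housing top [640. 224.] end [725. 233.]
0.25 0.006 ringtop [594. 144.] housing top [640. 224.] end [725. 233.]
0.25 0.012 ringtop [594. 135.] housing top [640. 224.] end [725. 233.]
0.262 0 ringtop [595. 154.] housing top [642. 227.] end [727. 236.]
0.262 0.012 ringtop [595. 137.] housing top [642. 227.] end [727. 236.]
```

The pin is going down in the hole: the ring top is at crop (590,143), about 3 mm up, and the load has nearly gone. I lower a little more and check for zero load, then back out along the finger.

>>> drive_tool:
  motion:
    - [0.0016, 0.0012, 0, 0]
    - [0.0033, 0.0023, 0, 0]
    - [0.0049, 0.0035, 0.001, 0]
    - [0.0057, 0.0041, 0.002, 0]
    - [0.0057, 0.0041, 0.002, 0]
    - [0.0057, 0.0041, 0.002, 0]
    - [0.0057, 0.0041, 0.002, 0]
    - [0.0057, 0.0041, 0.002, 0]

```text
clock: 23.5
ee_pos: [0.5487, 0.0252, 0.1381]
tcp_rot: [-0.627, 0.324, 0.328, 0.628]
contact_force: [-0.1, -0.2, -0.3]
finger_gap: -0.0002
```

```bash
python3 s.py; python3 ang.py
```

```text
23.5 q [-0.256 -0.033  2.217  0.406  0.391 -2.162] p [0.5487 0.0252 0.1381] F [-0.1 -0.2 -0.3]
axes rows x,y,z
 [[ 0.574  0.006 -0.819]
 [-0.819 -0.001 -0.574]
 [-0.004  1.     0.004]] below horiz 54.9 head 0.01
C-TCP in tool axes mm [  6.8   6.  -38.9]
scene start (np.float64(-0.05599999999999983), np.float64(0.12200000000000033), np.float64(0.03300000000000025)) now (np.float64(0.2000000000000004), np.float64(0.37600000000000056), np.float64(0.2880000000000005))
cap (np.float64(0.09999342987842184), np.float64(0.08620528978521086)) (np.float64(-0.1408082680416953), np.float64(0.08260337713383943)) swing 0.24080169792011713
```

Free of contact. I back out along the tool axis, then retreat upward.

>>> drive_tool:
  motion:
    - [-0.012, 0, 0, 0]
    - [-0.025, 0, 0, 0]
    - [-0.04, 0, 0, 0]
    - [-0.06, 0, 0, 0]
    - [-0.08, 0, 0, 0]
    - [-0.1, 0, 0, 0]
    - [-0.13, 0, 0, 0]
    - [-0.15, 0, 0, 0]

```text
clock: 24.4
ee_pos: [0.462, 0.0244, 0.2624]
tcp_rot: [-0.627, 0.324, 0.328, 0.628]
contact_force: [0.3, -0.2, -0.2]
finger_gap: -0.0002
```

```bash
python3 s.py; python3 v.py crop8; python3 ang.py
```

```text
24.4 q [-0.34  -0.54   2.299  0.273  0.818 -2.044] p [0.462  0.0244 0.2624] F [ 0.3 -0.2 -0.2]
axes rows x,y,z
 [[ 0.575  0.005 -0.818]
 [-0.818 -0.001 -0.575]
 [-0.004  1.     0.003]] below horiz 54.9 head 0.009
C-TCP in tool axes mm [158.3   6.6 -38.9]
scene start (np.float64(-0.05599999999999983), np.float64(0.12200000000000033), np.float64(0.03300000000000025)) now (np.float64(0.1920000000000004), np.float64(0.38000000000000056), np.float64(0.2860000000000005))
cap (np.float64(0.09999342987842184), np.float64(0.08620528978521086)) (np.float64(-0.14416486074764615), np.float64(0.08275787246416152)) swing 0.24415829062606798
```

View pics/crop8.png

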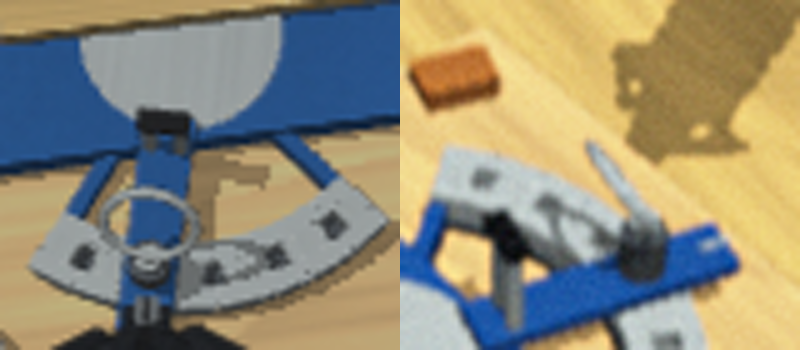

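Run:
```python
from h import *
def P(rad,z,s):
    b=.11332-s;return [.69738-rad*np.cos(b),.00336-rad*np.sin(b),z]
for s in(.235,.25,.262,.275):
  for l in(0,.012):
    print(s,l,"ring",(5*(proj("top",P(.1505,.129+l,s))-[240,160])).round(1),"cap",(5*(proj("top",P(.082,.124,s))-[240,160])).round(1))
a=r.camera("top");b=r.camera("scene");b0=np.load("pics/scene0.npy")
A=cv2.resize(a[180:230,250:300,::-1],(390,390),interpolation=0)
B0=cv2.resize(b0[195:235,270:310,::-1],(390,390),interpolation=0)
B=cv2.resize(b[203:243,278:318,::-1],(390,390),interpolation=0)
cv2.imwrite("pics/crop9.png",np.hstack([B0,B]))
```

```text
0.235 0 ring [152.9 224.7] cap [165.2 120.6]
0.235 0.012 ring [152.4 220.4] cap [165.2 120.6]
0.25 0 ring [149.3 224.3] cap [163.2 120.4]
0.25 0.012 ring [148.7 220. ] cap [163.2 120.4]
0.262 0 ring [146.4 223.9] cap [161.7 120.2]
0.262 0.012 ring [145.8 219.7] cap [161.7 120.2]
0.275 0 ring [143.3 223.5] cap [160. 120.]
0.275 0.012 ring [142.7 219.2] cap [160. 120.]
```

View pics/crop9.png

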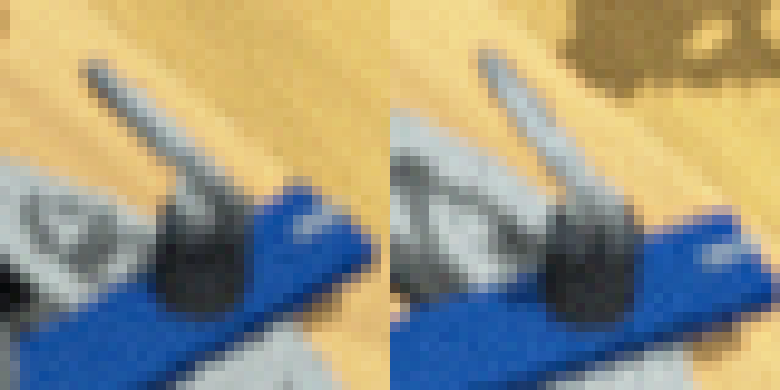

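Run:
```python
from h import *
def top(s,l):
    b=.11332-s;R=np.array([[np.cos(b),-np.sin(b),0],[np.sin(b),np.cos(b),0],[0,0,1]])
    C=np.array([.69738,.00336,0])+R@[-.1505,0,.129+l]
    t=np.linspace(0,2*np.pi,181);u=R@[.5,0,.866];v=R@[0,1,0]
    q=np.array([proj("scene",C+.029*(np.cos(x)*u+np.sin(x)*v)) for x in t])
    i=q[:,1].argmin();return q[i].round(2)
print("start",top(0,0))
for s in(.25,.262):
    for l in(0,.003,.006,.012):print(s,l,top(s,l))
for n,im,(r0,r1,c0,c1) in(("start",np.load("pics/scene0.npy"),(196,210,274,287)),("now",r.camera("scene"),(203,217,284,296))):
    # ring = less yellow than wood
    f=im.astype(int);m=(f[...,0]-f[...,2])<70
    y,x=np.nonzero(m[r0:r1,c0:c1]);k=y.argmin();print(n,"top px",x[k]+c0,y[k]+r0,[ (int((f[yy,c0:c1,0]-f[yy,c0:c1,2]).min())) for yy in range(r0,r0+9)])
```

```text
start [278.65 200.97]
0.25 0 [287.28 207.78]
0.25 0.003 [287.31 206.98]
0.25 0.006 [287.33 206.17]
0.25 0.012 [287.38 204.54]
0.262 0 [287.64 208.15]
0.262 0.003 [287.66 207.34]
0.262 0.006 [287.69 206.53]
0.262 0.012 [287.74 204.91]
start top px 279 201 [100, 99, 98, 99, 86, 40, -6, -17, -13]
now top px 287 208 [97, 96, 100, 96, 88, 39, -10, -13, -16]
```

The ring-top shift since the start is 7.0 px. Pin home predicts 6.8 to 7.2 px, and riding on the plate would give about 3.8, so the pin is home. The gripper is clear, so I hand in.

```bash
python3 -c "
from rig import r;print(r.job_done())"
```

```text
the job is handed in; nothing more can be done
None
```

I lifted the index pin on the shut fingertips, swung the arm one hole left, towards the length stop, and let the pin drop home there. I handed the job in at about 25 s; no verdict was reported. The moves cannot tilt the tool directly, so I got the down-and-away pointing by pushing repeatedly past the reach limit.

- **Lift:** the pin rose to about 17 mm with the arm still in the middle hole. The wrist force readings stayed near 11 N or below.
- **Pin home:** the ring top sits 7.0 px from where it started in the scene picture. Pin home predicts 6.8 to 7.2 px, and riding on the plate about 3.8, so it is home to within about 1 mm.
- **Swing angle:** the two camera estimates disagree a little, at 0.253 and 0.244 rad against a nominal 0.262. Both lie inside the 0.232 to 0.292 band.
- **Clear at the end:** the gripper ended about 15 cm back from the ring with no contact force. I took no full-bench picture at the end, so the loose items were not all checked by camera. No unexpected contact force showed in any reading.

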